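Stroke the print-head slide and log the cycle on the counter

ROBOT

A 6-joint arm with a two-finger parallel gripper is mounted at the origin on the work surface. World frame = base frame: x ahead of the robot, y to its left, z up, the work surface at z = 0. Lengths are in m, angles in rad, forces in N, time in s.
With the tool pointing down it reaches from about 0.275 to 0.875 m from the base axis. Payload 12.5 kg.
Tool frame: the origin (TCP) lies at the very end of the fingers, on their centre line; the grasp point (between the pads) lies 19 mm behind it; x points along the fingers, y is the direction in which the jaws open and shut, and the axes are right-handed (so a half turn about x gives the same grasp; the last joint's range is limited). The gripper opens to 85 mm and grips with 20 to 120 N. Pads are 22 mm wide; open, the fingers measure 114 mm over their backs; the gripper's body (76 mm by 85 mm) begins 54 mm behind the grasp point. The pads swing forward as they close: fully open they stand 13 mm farther back than shut.
Start: joints at [1.108, 0.351, 1.652, -0, 1.139, -0.085], TCP at [0.203, 0.511, 0.231] pointing down, gripper open.
Joint ranges: [-2.75, 2.75], [-0.79, 2.1], [0.01, 2.65], [-1.57, 4.71], [0.07, 3.14], [-2.87, 2.87]. Speed limits (rad/s): [2.22, 2.22, 2.79, 3.14, 3.14, 3.14].

INTERFACE

Orientations are given as a 3x3 rotation matrix whose columns are the frame's x, y, z axes.
In Python, from bench import manip gives the robot as it stands. Calls block until the motion is done:
- manip.move_ptp(position, orientation): joint-space move of the TCP to a pose.
- manip.move_l(position, attitude=None, max_speed=0.15): straight line of the TCP; attitude=None keeps the orientation; max_speed is the mean speed in m/s.
- manip.move_j(angles): joint-space move.
- manip.set_gripper(opening, effort=None): opening from 0.0 (shut) to 1.0 (fully open); effort is the grip in N (None keeps the last); returns when the fingers have stopped.
- manip.dwell(seconds).
- manip.inverse_kinematics(position, orientation): joint angles nearest the present ones, or None.
- manip.grab_frame(name): name is "side" or "top"; returns (picture, depth): 384x512x3 uint8, red, green, blue; 384x512 float32, m along the optical axis (not along the pixel's ray), 0 where there is no reading.
- manip.get_calibration(name): a dict with "camera_matrix" (3x3 intrinsics, pixels), "k1" (the pictures are not rectified: a ray, as slopes to the right and down, at radius r is drawn at 1 + k1 r^2 times it, then the intrinsics apply), "R" (3x3) and "t" (3): a world point X has camera coordinates R X + t. Camera axes: x right, y down, z forward; pixel columns grow to the right and rows downward; lengths in m; the calibration is good to about 2 mm. A picture is of the moment at which its call begins. get_calibration takes no time and is no camera call.
A pose or a line that the arm cannot do raises manip.Unreachable and nothing moves.
- manip.sign_off(): hands the job in, once; it reports no verdict.
Trained networks look in the newest picture that a camera, given by its name, has taken for a name from the list of things; names that differ only in an ending like _2 or _b are one class to them, and where a whole thing is asked for, a point or a joint stands for the part that bears it (a point fixed in the world has none). Each returns a list of dicts, best first, with "confidence" (0 to 1); they miss things now and then, are a little off and sometimes report something else, mostly with a low value. They report only what shows in the picture. A call takes as long as a camera call. They do not tell look-alikes from the thing itself.
- manip.look_for(camera, name): "at" ([x, y, z] in m, in world coordinates, good to about 4 mm: the middle of the surface that is visible of it).
Readings, each from a call of its own:
- manip.current_time(): time.
- manip.current_qpos(): joint angles.
- manip.current_joint_vel(): joint speeds.
- manip.current_joint_torque(): joint torques, N m.
- manip.current_ee_pos(): TCP position.
- manip.current_tcp_rot(): TCP orientation.
- manip.current_force(): force on the tool from outside, world axes, zero at the start.
- manip.current_ft_torque(): the same for the moment, N m.
- manip.current_grip_width(): opening from 0.0 (shut) to 1.0 (fully open).
Only numpy, scipy, OpenCV 4.12 (cv2) and the standard library are available. Lean on these libraries where they do the work, as an engineer would, in place of code of your own. Each camera call takes 0.05 s, during which the arm holds its last target.

TASK

Check the print-head slide for sticky spots: run its carriage slowly (always well under 30 cm/s) all the way to the blue end stop, then back through its full travel to the orange end stop and leave it parked there. Then log the finished cycle: pick up the yellow stroke counter, hold it and push its red end button fully in against a side of the fixed dark steel block, and lay the counter back flat on its blue mat, window up. Leave the other things on the bench where they are.

Things in the scene. Friction and masses are not known exactly. Their poses are not given: they have to be found in the camera images.
- slide: Fixed print-head slide: aluminium base plate 110 x 390 mm, 10 mm thick, lying on the bench. Origin: centre of its underside. Its y axis is the direction of travel: orange end stop at its -y end, blue end stop at its +y end (both stops span 110 mm in x, 22 mm in y, and are 36 mm high; centres 182 mm from the origin). The carriage runs between them. Its yaw varies by some 0.2 rad either way.
- carriage (a joint): Position of the carriage along the slide, m: 0 = fully home against the orange stop, 0.240 = against the blue stop; it grows along the slide's +y. It stays where it is left; moving it takes about 3 to 6 N, and up to about 10 N at one tight spot some 20 mm long whose place varies. 'At a stop' means within 6 mm of it.
- carriage_fin (a point): Grip point of the white upright fin on top of the black carriage, on the centre of the fin, 77 mm above the bench. The fin is 16 mm thick along the slide's y (the travel) and 40 mm wide along its x, and stands from the carriage's flat deck (50 mm above the bench) up to 96 mm. The carriage block is 100 mm (x) by 90 mm (y), the fin in its middle. Axes as the slide's.
- counter_mid (a point): Centre (half-way up) of the loose yellow stroke counter: a block 120 mm long (its x), 32 mm wide (y), 40 mm high (z), 0.15 kg, lying flat on its mat with its small black-framed paper window up. The red end button sticks out of its +x end; the end opposite has a black rubber sleeve.
- plunger_tip (a point): Centre of the outer face of the red round end button (18 mm diameter), 74 mm from the counter's centre along the counter's +x when out, on the counter's long axis.
- plunger (a joint): How far the end button is pushed in, m: 0 = out, 0.008 = fully in; it needs at least 0.006 to click. A spring pushes it out: 1 N at the start, 5 N fully in.
- block: Dark steel block with a green top patch, fixed to the bench: 70 x 70 mm, 80 mm high, origin at the centre of its underside; its x and y axes are square to its four upright sides, any of which may be pushed against.
- mat: Fixed blue mat, 190 mm (its x) by 130 mm (its y), 4 mm thick; origin at the centre of its underside. The counter starts on it. It and the block lie one on the left and one on the right of the bench nearer the robot than the slide, in either order.
- tape: Loose roll of brown tape standing flat, 100 mm diameter, 48 mm high, origin at the centre of its underside; bystander.
- ink_a: Loose red ink bottle, 56 mm diameter, 130 mm high, origin at the centre of its underside; bystander.
- driver: Loose screwdriver, 180 mm long, lying towards the left of the bench; bystander.
There are look-alikes about, which are no part of the job. Several things look just like the part that bears counter_mid: the one meant starts farthest to the robot's right.

How it is judged:
By the outcome, as a careful person would: the job done as asked, in the order asked, and still so for the second after the job is handed in, with the robot touching nothing.
It also fails if it takes over 61 s, if anything falls off the work surface, if the arm or the gripper's body presses on something with over 40 N, if the wrist force passes 120 N, or if a joint passes its speed limit or range.

## Working session

There is one attempt and no reset: what is moved stays moved. The work goes in short steps, each a Python script; the robot and the scene stay as the last script left them, time stands still between calls to the robot, and variables do not carry over. Pictures are saved under pics/ and viewed, and the job is handed in when it is done.

```bash
ls; mkdir -p pics; python3 - <<'E'
from bench import manip
import cv2,numpy as np
for n in ("side","top"):
    im,d=manip.grab_frame(n)
    cv2.imwrite(f"pics/{n}0.png",cv2.resize(im[:,:,::-1],None,fx=1.5,fy=1.5)); np.savez(f"{n}0.npz",im=im,d=d)
    c=manip.get_calibration(n); print(n,c)
print(manip.current_time(),manip.current_force())
for nm in ["counter_mid","carriage_fin","slide","block","mat","plunger_tip"]:
    for n in ("top","side"):
        print(nm,n,[(np.round(r["at"],3).tolist(),round(r["confidence"],2)) for r in manip.look_for(n,nm)])
print(manip.current_time())
E
```

```text
pics
side {'camera_matrix': array([[393.27359804,   0.        , 253.02874282],
       [  0.        , 393.27359804, 190.15281467],
       [  0.        ,   0.        ,   1.        ]]), 'k1': -0.10955962311546544, 'R': array([[ 0.99481964, -0.09965148,  0.02008643],
       [-0.06111861, -0.74421593, -0.66513695],
       [ 0.08123052,  0.66046365, -0.74645119]]), 't': array([-0.42456956,  0.12357307,  1.45406475])}
top {'camera_matrix': array([[372.49861788,   0.        , 248.822952  ],
       [  0.        , 372.49861788, 186.32202512],
       [  0.        ,   0.        ,   1.        ]]), 'k1': -0.07013973679402113, 'R': array([[-1.90302161e-02, -9.99814989e-01, -2.79986990e-03],
       [-9.87610153e-01,  1.92340565e-02, -1.55744139e-01],
       [ 1.55769177e-01, -1.98664671e-04, -9.87793462e-01]]), 't': array([0.09273058, 0.4453557 , 1.09057211])}
0.1 [ 0.2176078  -0.11045638 -0.35545594]
counter_mid top [([0.398, 0.536, 0.04], 0.94), ([0.434, 0.199, 0.045], 0.91), ([0.225, 0.321, 0.037], 0.65)]
counter_mid side [([0.225, 0.309, 0.034], 0.71), ([0.401, 0.53, 0.032], 0.64), ([0.612, 0.367, 0.07], 0.41)]
carriage_fin top [([0.641, -0.016, 0.049], 0.84)]
carriage_fin side [([0.633, -0.031, 0.05], 0.88)]
slide top [([0.641, 0.015, 0.026], 0.73)]
slide side [([0.638, -0.04, 0.026], 0.67)]
block top [([0.456, -0.178, 0.082], 0.85)]
block side [([0.456, -0.21, 0.075], 0.63)]
mat top [([0.445, 0.19, 0.005], 0.89)]
mat side [([0.45, 0.169, 0.005], 0.66)]
plunger_tip top [([0.637, -0.015, 0.053], 0.73)]
plunger_tip side []
0.7
```

View pics/top0.png

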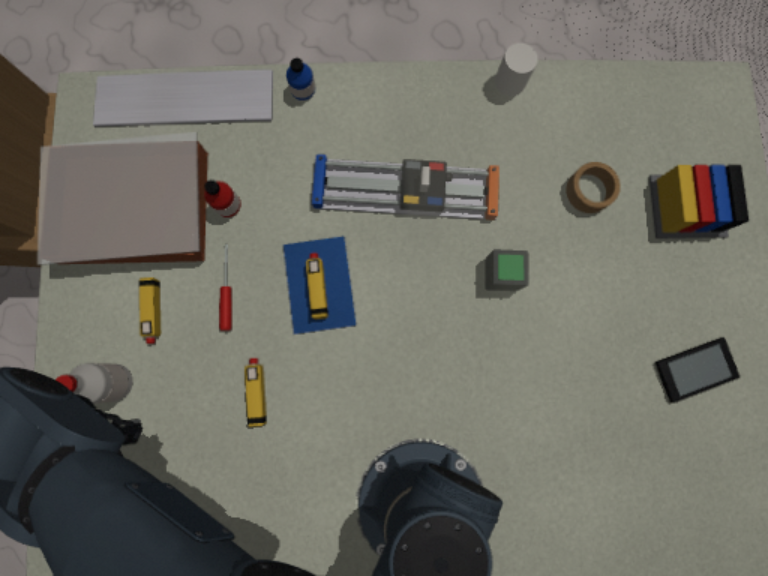

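View pics/side0.png

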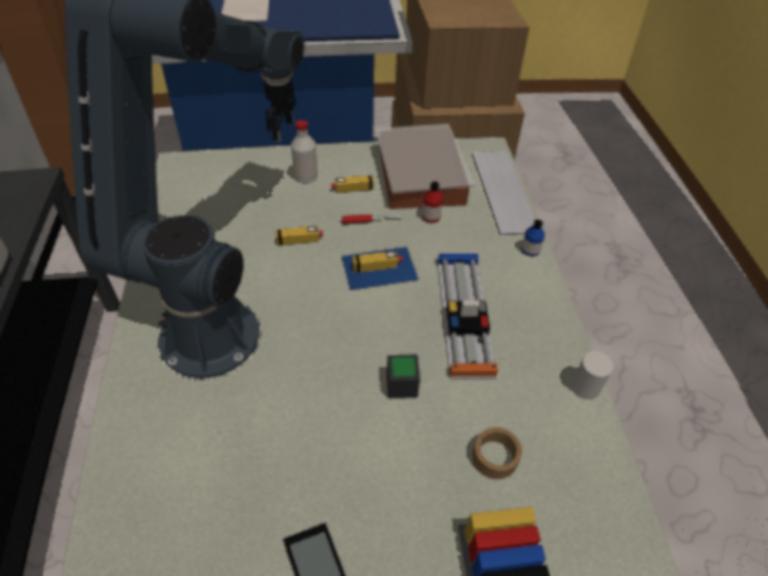

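The three yellow counters in the top picture (1.5x pixels) are at (317,287) on the blue mat, (255,392) and (149,310). Right of the robot is image right in this view, so the one on the mat is the one meant. It is also the one said to start on the mat. Next I'll measure it and check it in a crop.

```bash
cat > h.py <<'E'
import numpy as np,cv2
from bench import manip
def cloud(n,d):
    c=manip.get_calibration(n);K=c["camera_matrix"]
    h,w=d.shape;v,u=np.mgrid[0:h,0:w]
    pts=np.stack([u,v],-1).reshape(-1,1,2).astype(np.float64)
    s=cv2.undistortPoints(pts,K,np.array([c["k1"],0,0,0,0.])).reshape(h,w,2)
    X=np.dstack([s[...,0]*d,s[...,1]*d,d])
    return (X-c["t"])@c["R"]
def project(n,P):
    c=manip.get_calibration(n)
    q,_=cv2.projectPoints(np.atleast_2d(P).astype(float),cv2.Rodrigues(c["R"])[0],c["t"],c["camera_matrix"],np.array([c["k1"],0,0,0,0.]))
    return q.reshape(-1,2)
def rect(pts):
    (c,s,a)=cv2.minAreaRect((pts[:,:2]*1000).astype(np.float32))
    b=cv2.boxPoints((c,s,a))/1000
    e0=b[1]-b[0];e1=b[2]-b[1]
    L,S=(e0,e1) if np.hypot(*e0)>np.hypot(*e1) else (e1,e0)
    return np.array(c)/1000,np.hypot(*L),np.hypot(*S),np.arctan2(L[1],L[0])
def grab(n,save=None):
    im,d=manip.grab_frame(n)
    if save: cv2.imwrite(f"pics/{save}.png",cv2.resize(im[:,:,::-1],None,fx=1.5,fy=1.5))
    return im,d,cloud(n,d)
def down(a):
    # tool x down, tool y (jaws) along world angle a
    x=np.array([0,0,-1.]);y=np.array([np.cos(a),np.sin(a),0]);return np.stack([x,y,np.cross(x,y)],1)
E
cat > m.py <<'E'
from h import *
import sys
z=np.load("top0.npz");im=z["im"];W=cloud("top",z["d"])
hsv=cv2.cvtColor(im,cv2.COLOR_RGB2HSV);H,S,V=[hsv[...,i].astype(int) for i in range(3)]
X,Y,Z=W[...,0],W[...,1],W[...,2]
def rep(n,m):
    p=W[m];p=p[np.isfinite(p).all(1)]
    print(n,len(p),"med",np.round(np.median(p,0),4),"rect",[np.round(q,4) for q in rect(p)])
box=lambda x0,x1,y0,y1:(X>x0)&(X<x1)&(Y>y0)&(Y<y1)
rep("blue stop",box(.5,.8,.1,.3)&(H>100)&(H<130)&(S>120)&(Z>.028)&(Z<.045))
rep("orange stop",box(.5,.8,-.3,-.05)&(H<20)&(S>120)&(Z>.028)&(Z<.045))
rep("fin top",box(.5,.8,-.15,.1)&(Z>.088)&(Z<.105))
rep("deck",box(.5,.8,-.15,.1)&(Z>.044)&(Z<.056))
rep("block top",box(.35,.55,-.3,-.1)&(Z>.072)&(Z<.09))
rep("green",box(.35,.55,-.3,-.1)&(Z>.072)&(H>50)&(H<90)&(S>100))
rep("mat",box(.3,.6,.05,.35)&(H>100)&(H<130)&(S>120)&(Z<.012))
rep("counter top",box(.3,.6,.1,.3)&(Z>.036)&(Z<.052))
rep("counter yel",box(.3,.6,.1,.3)&(Z>.036)&(Z<.052)&(H>18)&(H<32)&(S>130))
rep("red",box(.3,.6,.1,.3)&(Z>.015)&((H<10)|(H>170))&(S>130))
c=im[130:250,170:350,::-1];cv2.imwrite("pics/crop0.png",cv2.resize(c,None,fx=4.4,fy=4.4,interpolation=cv2.INTER_CUBIC))
E
python3 m.py
```

```text
blue stop 217 med [0.6586 0.1948 0.0351] rect [array([0.6616, 0.1935]), np.float32(0.1086), np.float32(0.0228), np.float32(-0.109)]
orange stop 206 med [ 0.6286 -0.1671  0.0355] rect [array([ 0.6293, -0.1668]), np.float32(0.1065), np.float32(0.021), np.float32(-0.1006)]
fin top 68 med [ 0.6437 -0.0209  0.0948] rect [array([ 0.6431, -0.0223]), np.float32(0.0386), np.float32(0.0155), np.float32(-0.0453)]
deck 821 med [ 0.6398 -0.0175  0.0496] rect [array([ 0.644 , -0.0212]), np.float32(0.1017), np.float32(0.0903), np.float32(-0.0872)]
block top 578 med [ 0.4578 -0.1816  0.0795] rect [array([ 0.459 , -0.1836]), np.float32(0.0726), np.float32(0.0707), np.float32(1.4978)]
green 83 med [ 0.4536 -0.1685  0.0798] rect [array([ 0.4601, -0.1824]), np.float32(0.0446), np.float32(0.0423), np.float32(-0.0593)]
mat 1893 med [0.4448 0.1858 0.0033] rect [array([0.4453, 0.1978]), np.float32(0.1873), np.float32(0.1271), np.float32(0.1224)]
counter top 417 med [0.4308 0.2006 0.0427] rect [array([0.4326, 0.2008]), np.float32(0.1198), np.float32(0.0323), np.float32(0.0973)]
counter yel 323 med [0.4275 0.1981 0.0428] rect [array([0.4319, 0.2   ]), np.float32(0.1183), np.float32(0.0308), np.float32(0.0983)]
red 15 med [0.5006 0.2048 0.0313] rect [array([0.5007, 0.2052]), np.float32(0.0122), np.float32(0.0074), np.float32(-1.5045)]
```

View pics/crop0.png

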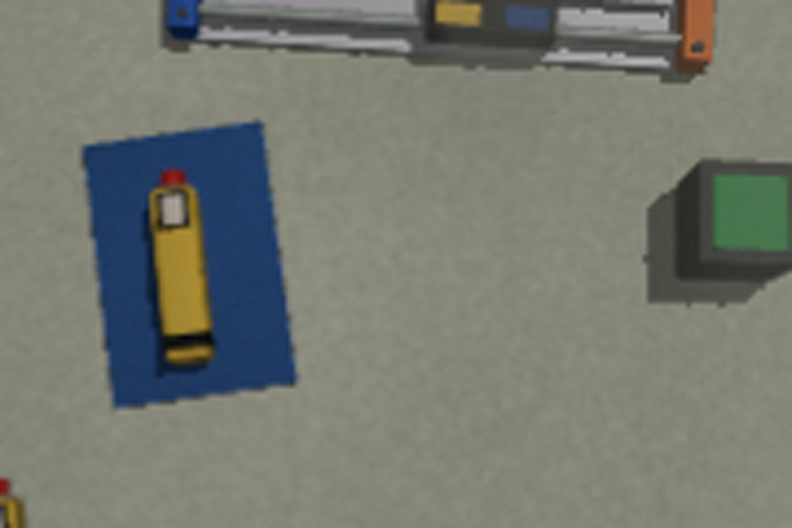

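The crop shows the counter on the mat with its window up at crop pixel (173,210) and its red button at (173,177). It measures 120 x 32 mm with its top at 43 mm, which matches. The slide stops are 363 mm apart, also consistent, so the slide yaw is about -0.09. Next I'll go to the fin.

```bash
cat >> h.py <<'E'
B=np.array([.6613,.1941]);O=np.array([.6293,-.1671]);SC=(B+O)/2;SU=(B-O)/np.linalg.norm(B-O)
SA=np.arctan2(SU[1],SU[0])
def finp(q,z): return np.r_[SC+(q-.12)*SU,z]
E
python3 - <<'E'
from h import *
print(SC,SU,SA)
F=np.array([.643,-.022]);q=(F-SC)@SU+.12;print("q",q)
for a in (SA,SA-np.pi):
    for qq in (0,.085,.24):
        print(a,manip.inverse_kinematics(finp(qq,.06),down(a)))
ca=.098+np.pi/2
for a in (ca,ca-np.pi):print(manip.inverse_kinematics([.432,.2,.012],down(a)))
ba=-.065+np.pi/2
for a in (ba,ba-np.pi):print(manip.inverse_kinematics([.35,-.176,.04],down(a)))
E
```

```text
[0.6453 0.0135] [0.08824793 0.99609854] 1.482433449436227
q 0.0844355315672654
1.482433449436227 [-2.37850401e-01  7.18811752e-01  1.51186379e+00 -4.44089210e-16
  9.10917113e-01 -1.72028385e+00]
1.482433449436227 [-1.05682544e-01  7.17401066e-01  1.51468470e+00 -4.44089210e-16
  9.09506889e-01 -1.58811599e+00]
1.482433449436227 [ 1.30574557e-01  7.58174207e-01  1.43299159e+00 -4.44089210e-16
  9.50426854e-01 -1.35185889e+00]
-1.659159204153566 [-2.37850401e-01  7.18811752e-01  1.51186379e+00 -4.44089210e-16
  9.10917113e-01  1.42130880e+00]
-1.659159204153566 [-1.05682544e-01  7.17401066e-01  1.51468470e+00 -4.44089210e-16
  9.09506889e-01  1.55347666e+00]
-1.659159204153566 [ 1.30574557e-01  7.58174207e-01  1.43299159e+00 -4.44089210e-16
  9.50426854e-01  1.78973376e+00]
[ 3.35746756e-01  5.82784618e-01  1.97956197e+00 -4.44089210e-16
  5.79246069e-01 -1.33304957e+00]
[ 3.35746756e-01  5.82784618e-01  1.97956197e+00 -4.44089210e-16
  5.79246069e-01  1.80854308e+00]
[-5.84906278e-01  4.25759566e-01  2.18200510e+00 -4.44089210e-16
  5.33827983e-01 -2.09070261e+00]
[-5.84906278e-01  4.25759566e-01  2.18200510e+00 -4.44089210e-16
  5.33827983e-01  1.05089005e+00]
```

```bash
python3 - <<'E'
from h import *
R=down(SA-np.pi)
manip.move_ptp(finp(.0844,.20),R); print(manip.current_time(),manip.current_ee_pos())
manip.set_gripper(.55,20)
manip.move_l(finp(.0844,.060),max_speed=.1)
print(manip.current_force(),manip.current_time())
manip.set_gripper(0.0,20)
print("w",manip.current_grip_width()*85,manip.current_force(),manip.current_ee_pos(),manip.current_time())
grab("side","s1")
E
```

```text
3.1583 [ 0.64213114 -0.02116775  0.20008899]
[ 0.22704357 -0.23543467  0.26197759] 5.175
w 15.336999263641811 [-1.85787707  0.7860278   4.91109512] [ 0.64231621 -0.02198315  0.06037567] 5.55
```

View pics/s1.png

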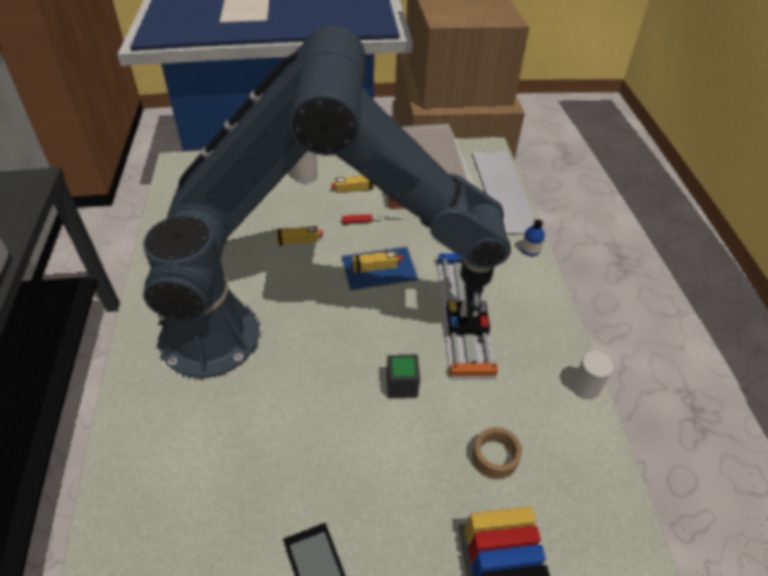

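The gripper holds the fin at (470,300), 15 mm wide. Now the slow stroke to blue.

```bash
cat >> h.py <<'E'
def push(q0,q1,sgn):
    # slow approach then creep until the stop is felt
    q=q0
    manip.move_l(finp(q0,.060),max_speed=.08)
    f=manip.current_force();print("near",q0,np.round(f,1),manip.current_time())
    while (q1-q)*sgn>1e-6:
        q+=sgn*.0015
        manip.move_l(finp(q,.060),max_speed=.03)
        f=manip.current_force();fs=f[:2]@SU;e=(manip.current_ee_pos()[:2]-SC)@SU+.12
        print(round(q,4),"tcp q",round(e,4),"F along",round(fs,1),"all",np.round(f,1))
        if -fs*sgn>22: break
    print(manip.current_time(),manip.current_grip_width()*85)
E
python3 - <<'E'
from h import *
push(.236,.2465,1)
grab("top","t2")
E
```

```text
near 0.236 [-4.  -1.1  6.8] 7.6417
0.2375 tcp q 0.2374 F along -1.8 all [-2.4 -1.5  6.6]
0.239 tcp q 0.2389 F along -2.0 all [-3.7 -1.6  6.3]
0.2405 tcp q 0.24 F along -3.9 all [-3.6 -3.6  7. ]
0.242 tcp q 0.2401 F along -12.7 all [ -4.9 -12.3   8.2]
0.2435 tcp q 0.2402 F along -21.1 all [ -7.  -20.6  10. ]
0.245 tcp q 0.2403 F along -30.3 all [ -8.  -29.7  11. ]
9.1417 15.467324806423203
```

The blue stop is felt at q=0.240, with force rising steeply. Now back to orange.

```bash
python3 - <<'E'
from h import *
push(.004,-.0065,-1)
manip.move_l(finp(0.0,.060),max_speed=.03)
print("relaxed",manip.current_force(),manip.current_ee_pos())
manip.set_gripper(.5)
manip.move_l(finp(0,.20),max_speed=.2)
im,d,W=grab("top","t3"); grab("side","s3")
print(manip.current_time())
m=(W[...,2]>.044)&(W[...,2]<.056)&(W[...,0]>.5)&(W[...,0]<.8)&(abs(W[...,1]+.1)<.15)
print(rect(W[m]),m.sum())
E
```

```text
near 0.004 [-0.8  2.2  5.5] 12.35
0.0025 tcp q 0.0026 F along 1.9 all [-0.7  2.   4.9]
0.001 tcp q 0.0011 F along 1.7 all [-0.1  1.7  4.8]
-0.0005 tcp q -0.0001 F along 3.6 all [0.2 3.6 5. ]
-0.002 tcp q -0.0002 F along 12.2 all [ 0.6 12.2  6.8]
-0.0035 tcp q -0.0003 F along 21.9 all [ 1.9 21.8  6.5]
-0.005 tcp q -0.0004 F along 30.2 all [ 3.9 29.9  7.3]
13.85 15.661314360955194
relaxed [-0.14379225  2.11568754  4.88198743] [ 0.63502788 -0.10566174  0.06033364]
15.4917
(array([ 0.64075598, -0.06784077]), np.float32(0.09673012), np.float32(0.02763813), np.float32(-0.27500767)) 185
```

View pics/t3.png

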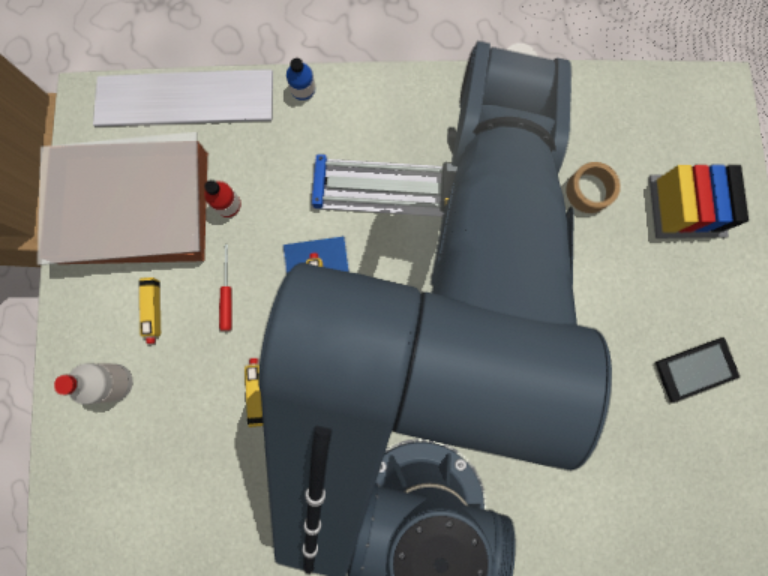

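View pics/s3.png

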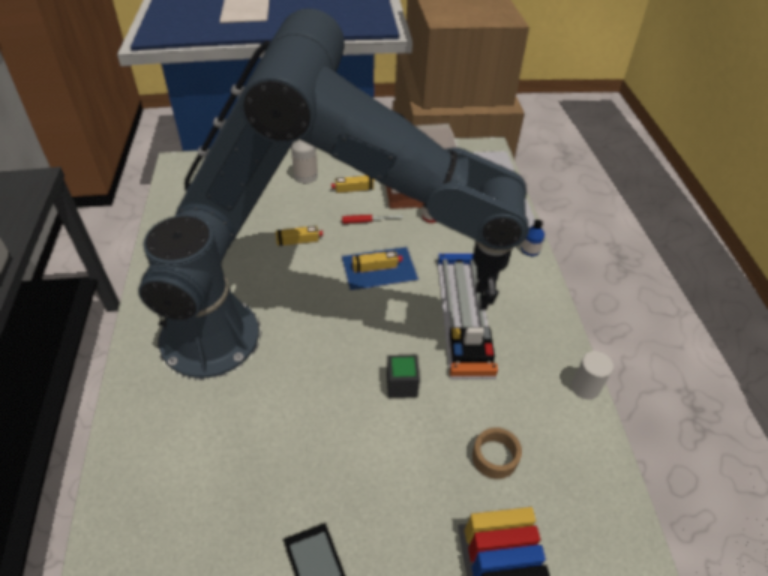

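View pics/t2.png

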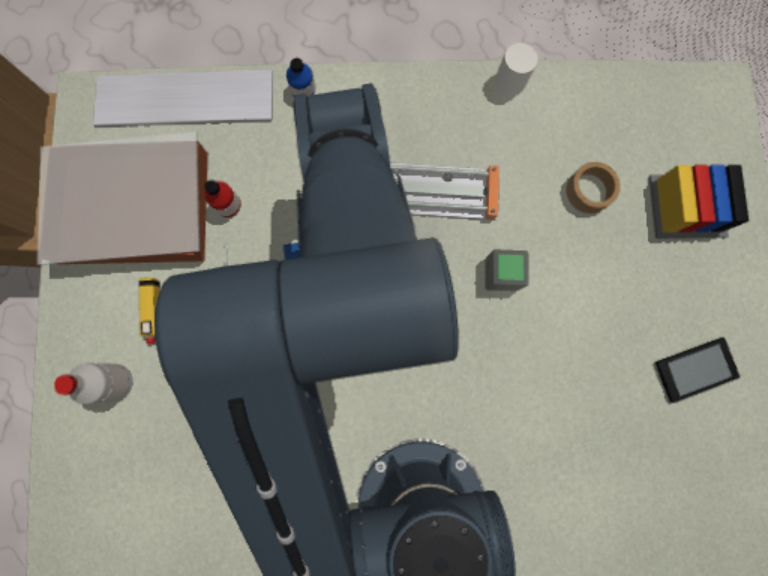

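The carriage sits against the orange stop in the side view, around (472,345). Now the counter.

```bash
python3 - <<'E'
from h import *
a=.098+np.pi/2-np.pi
C=np.array([.4322,.2004])
manip.move_ptp(np.r_[C,.16],down(a))
im,d,W=grab("top","t4")
m=(W[...,2]>.044)&(W[...,2]<.056)&(W[...,0]>.5)&(W[...,0]<.8)&(abs(W[...,1]+.1)<.15)
r=rect(W[m]);print("deck",r,"q",(r[0]-SC)@SU+.12)
m=(W[...,2]>.076)&(W[...,2]<.086)&(abs(W[...,0]-.459)<.08)&(abs(W[...,1]+.183)<.08)
print("block",rect(W[m]))
manip.set_gripper(.7,60)
manip.move_l(np.r_[C,.013],max_speed=.12)
manip.set_gripper(0.,60)
print("w",manip.current_grip_width()*85,manip.current_force(),manip.current_ee_pos(),manip.current_time())
manip.move_l(np.r_[C,.12],max_speed=.12)
print("w",manip.current_grip_width()*85,manip.current_force(),manip.current_time())
grab("side","s4")
E
```

```text
deck (array([ 0.63670404, -0.1053549 ]), np.float32(0.10222994), np.float32(0.090960816), np.float32(-0.09073064)) q 0.0008502277679181963
block (array([ 0.45830881, -0.18224394]), np.float32(0.071168), np.float32(0.069116145), np.float32(1.5522467))
w 30.94623301590067 [-1.45751115  0.64014339  6.89122803] [0.4325229  0.20054502 0.01357365] 18.975
w 30.800204550853252 [-0.59755895  0.78083084 -2.14052578] 20.0167
```

View pics/s4.png

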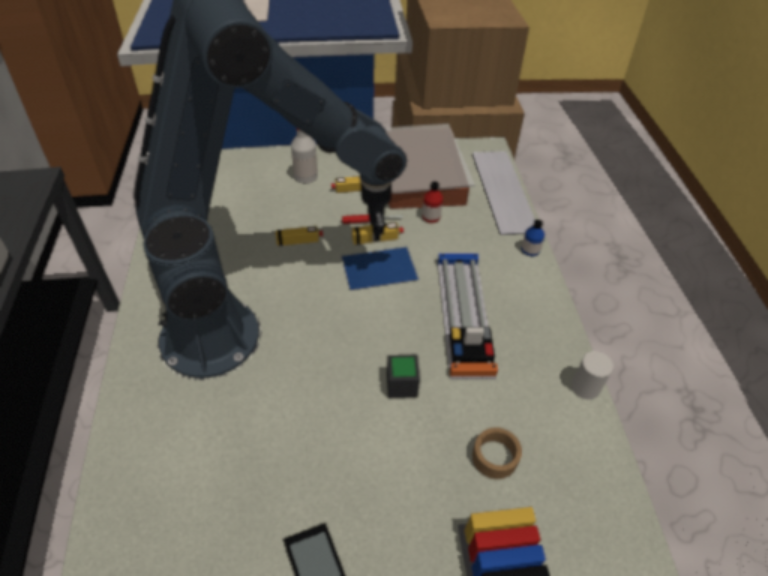

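View pics/t4.png

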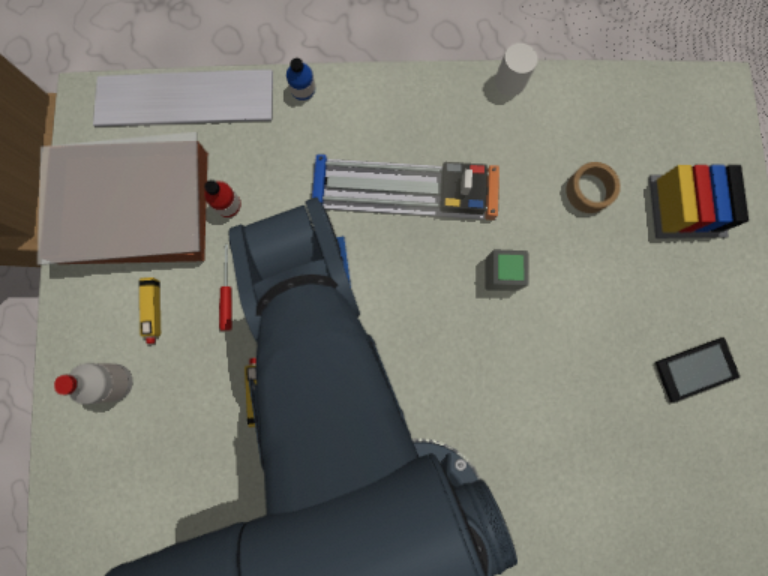

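The carriage measures q≈0.001, so it is at the orange stop, and the counter is held at (378,234) in the side view. Now the press on the block's near side.

```bash
python3 - <<'E'
from h import *
by=-.045;u=np.array([np.cos(by),np.sin(by)])
BC=np.array([.4585,-.1825])
P=lambda g:BC-u*(.035+.074+g)
R=down(by-np.pi/2)
manip.move_ptp(np.r_[P(.03),.12],R)
manip.move_l(np.r_[P(.03),.036],max_speed=.12)
manip.move_l(np.r_[P(.006),.036],max_speed=.1)
f0=manip.current_force();print(f0,manip.current_time())
g=.006
while g>-.018:
    g-=.0015
    manip.move_l(np.r_[P(g),.036],max_speed=.02)
    f=manip.current_force()-f0; e=(BC-manip.current_ee_pos()[:2])@u-.109
    print(round(g,4),"tcp g",round(e,4),"F",round(-f[:2]@u,1),np.round(f,1))
    if -f[:2]@u>20: break
manip.dwell(.3)
grab("top","t5");grab("side","s5")
print(manip.current_time(),manip.current_grip_width()*85)
E
```

```text
[-0.58420695  0.4434799  -1.917801  ] 22.7667
0.0045 tcp g 0.0048 F -0.8 [ 0.8 -1.3  0.3]
0.003 tcp g 0.003 F -0.0 [-0.  -0.7  0.4]
0.0015 tcp g 0.0014 F -0.6 [ 0.6 -0.6  0.9]
0.0 tcp g -0.0001 F -0.2 [ 0.2 -0.4 -0.3]
-0.0015 tcp g -0.0014 F 0.2 [-0.3 -0.4  0.6]
-0.003 tcp g -0.0028 F 1.7 [-1.7 -0.4  0.2]
-0.0045 tcp g -0.0044 F 1.8 [-1.8 -0.5  0.3]
-0.006 tcp g -0.0059 F 3.5 [-3.5  0.6  0.5]
-0.0075 tcp g -0.0074 F 4.8 [-4.8  0.1  0.3]
-0.009 tcp g -0.0088 F 4.7 [-4.7  0.4  0.5]
-0.0105 tcp g -0.0089 F 13.3 [-13.5  -2.9   5.7]
-0.012 tcp g -0.0091 F 22.9 [-23.2  -6.5  10.6]
26.1667 30.872524145925475
```

View pics/s5.png

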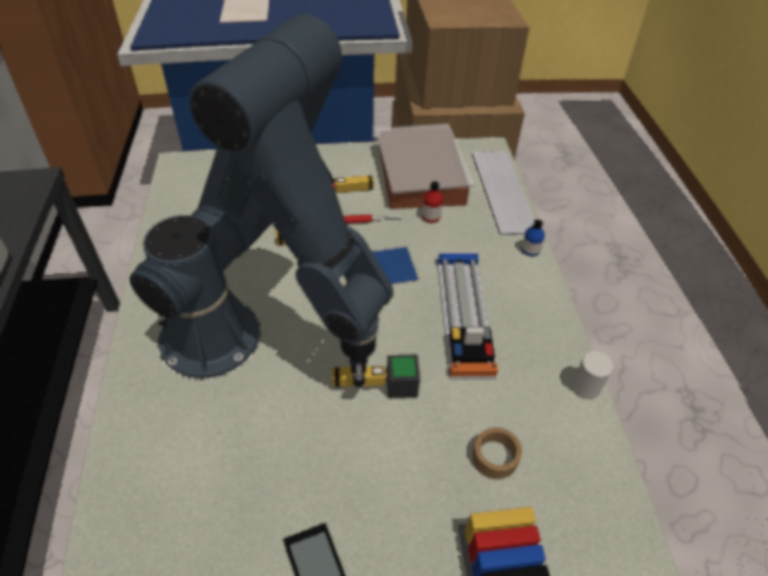

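The spring ramped from 1 to 5 N over about 8 mm and then hit a hard stop, so the button is fully in. Retreat and return it to the mat.

```bash
python3 - <<'E'
from h import *
by=-.045;u=np.array([np.cos(by),np.sin(by)])
BC=np.array([.4585,-.1825])
P=lambda g:BC-u*(.109+g)
a=.098-np.pi/2;C=np.array([.4325,.2005])
manip.move_l(np.r_[P(.03),.036],max_speed=.08)
manip.move_l(np.r_[P(.03),.12],max_speed=.15)
manip.move_ptp(np.r_[C,.12],down(a))
im,d,W=grab("side","s6")
manip.move_l(np.r_[C,.03],max_speed=.12)
f0=manip.current_force()
z=.03
for z in (.018,.0155,.0145,.0135):
    manip.move_l(np.r_[C,z],max_speed=.03)
    f=manip.current_force()-f0;print(z,np.round(f,1),manip.current_ee_pos()[2])
    if f[2]>6: break
manip.dwell(.2)
manip.set_gripper(.7)
manip.move_l(np.r_[C,.15],max_speed=.12)
print(manip.current_time(),manip.current_force())
manip.move_ptp(np.array([.32,-.1,.3]),down(-np.pi/2))
im,d,W=grab("top","t6");grab("side","s7")
np.savez("top6.npz",im=im,d=d)
print(manip.current_time())
E
sed -i 's/"top0.npz"/sys.argv[1]/;s/crop0/crop6/' m.py; python3 m.py top6.npz
```

```text
0.018 [-1.   0.5  0.3] 0.0178961038096189
0.0155 [-0.2  0.3 -0.1] 0.015423509777301881
0.0145 [-1.3 -0.5  0.2] 0.014487378780044118
0.0135 [-1.   0.9  3.3] 0.01360913916632199
33.1333 [-0.08613186 -0.94058354 -0.11510153]
34.5667
blue stop 219 med [0.6596 0.1949 0.0349] rect [array([0.6615, 0.1937]), np.float32(0.1097), np.float32(0.0229), np.float32(-0.0925)]
orange stop 211 med [ 0.6286 -0.1668  0.035 ] rect [array([ 0.6294, -0.1667]), np.float32(0.1041), np.float32(0.021), np.float32(-0.0974)]
fin top 76 med [ 0.6358 -0.1052  0.0945] rect [array([ 0.6352, -0.1051]), np.float32(0.0382), np.float32(0.0154), np.float32(-0.0717)]
deck 797 med [ 0.6313 -0.0993  0.0498] rect [array([ 0.637, -0.105]), np.float32(0.1014), np.float32(0.0898), np.float32(-0.0898)]
block top 179 med [ 0.4808 -0.1622  0.0795] rect [array([ 0.4634, -0.1818]), np.float32(0.0683), np.float32(0.0621), np.float32(1.5145)]
green 41 med [ 0.475  -0.1658  0.0802] rect [array([ 0.4753, -0.165 ]), np.float32(0.0305), np.float32(0.0148), np.float32(-0.6746)]
mat 1893 med [0.445  0.1859 0.0032] rect [array([0.4455, 0.1977]), np.float32(0.1873), np.float32(0.1269), np.float32(0.1233)]
counter top 417 med [0.431  0.2007 0.043 ] rect [array([0.4334, 0.2013]), np.float32(0.1203), np.float32(0.0321), np.float32(0.1027)]
counter yel 324 med [0.4278 0.1983 0.0429] rect [array([0.4329, 0.2007]), np.float32(0.1192), np.float32(0.0309), np.float32(0.1)]
red 16 med [0.5008 0.205  0.0302] rect [array([0.4992, 0.2049]), np.float32(0.0123), np.float32(0.0098), np.float32(-1.49)]
```

View pics/t6.png

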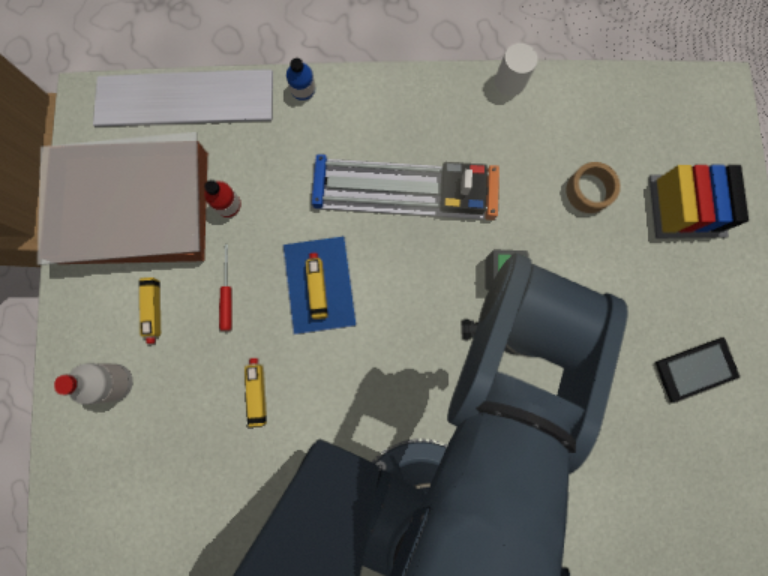

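View pics/s7.png

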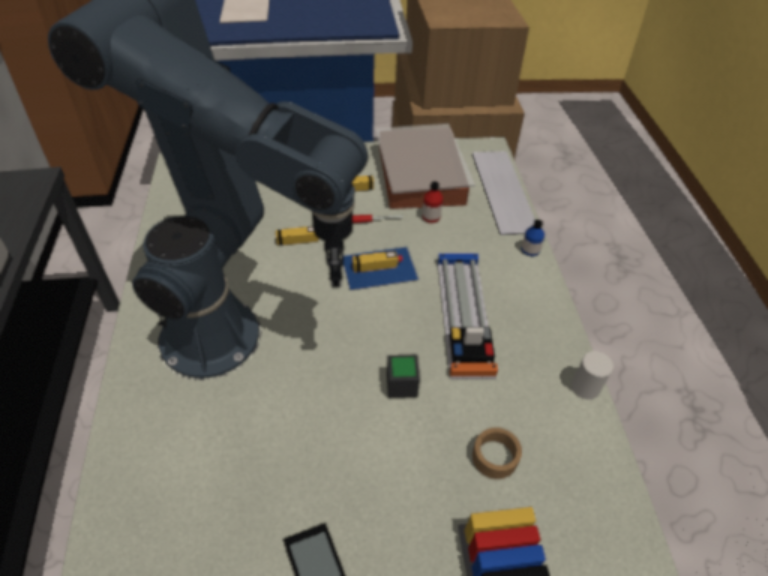

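View pics/crop6.png

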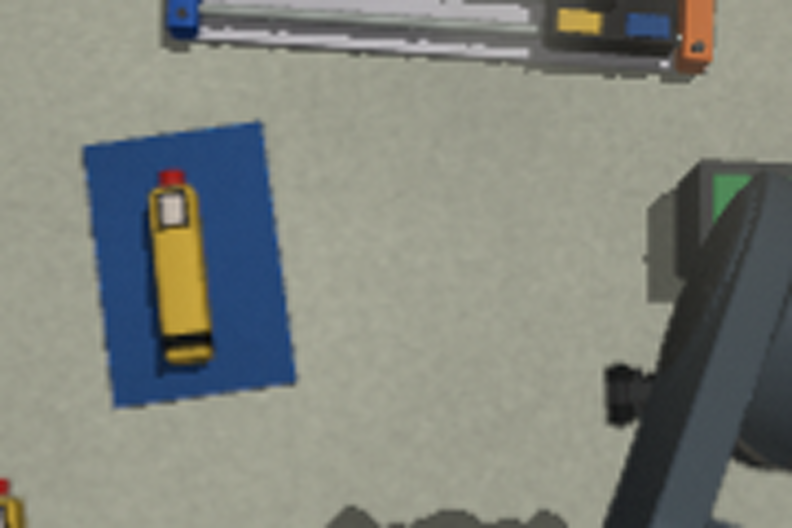

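The counter lies flat on the mat with its window up at crop pixel (173,210). The carriage touches the orange stop, the bystanders are where they were, and the arm is clear. I'll hand it in.

```bash
python3 -c "
from bench import manip
print(manip.sign_off(),manip.current_time())"
```

```text
the job is handed in; nothing more can be done
the job is handed in; nothing more can be done
```

I ran the full cycle and handed it in at about 35 s of the 61 s allowed; no check failed.

- **Slide:** I gripped the carriage by its fin and moved it at a mean speed of 0.08 m/s. The blue stop was felt at 0.240 m and the orange stop at 0.000 m, each with about 30 N of push. The camera afterwards put the parked carriage about 1 mm from the orange stop. I only read the force near the ends, so I can't say where the tight spot was.
- **Counter:** I pressed the button of the counter on the mat, the rightmost of the three, against the block's near side. The force rose from about 1 to 5 N over about 8 mm, then jumped to 23 N at a hard stop, so the button was fully in.
- **Final check:** The counter is back on the mat within about 1 mm of where it started, flat (top at 43 mm) and window up. The other things show no visible movement, and the arm was clear of everything.
- **One disagreement:** Estimates of the block's yaw ranged from -0.02 to -0.07 rad. I used -0.045, and the press still bottomed out cleanly.

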